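# Clear the chimta, free the locked oven toggle and throw it

## Robot

A 6-joint arm with a two-finger parallel gripper is mounted at the origin on the work surface. World frame = base frame: x ahead of the robot, y to its left, z up, the work surface at z = 0. Lengths are in mm, angles in degrees, forces in N, time in s.
With the tool pointing down it reaches from about 275 to 975 mm from the base axis. Payload 8.4 kg.
Tool frame: the origin (TCP) lies on the centre line of the jaws, within the pads' length; the fingertips stand 11 mm ahead of it and the grasp point (between the pads) lies 8 mm behind it; y points along the fingers, x is the direction in which the jaws open and shut, and the axes are right-handed (so a half turn about y gives the same grasp; the last joint's range is limited). The gripper opens to 92 mm and grips with 3 to 60 N. Pads are 20 mm wide; open, the fingers measure 128 mm over their backs; the gripper's body (75 mm by 189 mm) begins 69 mm behind the grasp point.
Start: joints at [-63.277, 20.225, 93.587, -0, 66.188, -0.138], TCP at [282.384, -557.572, 225.583] pointing down, gripper open.
Joint ranges: [-150.9, 150.9], [-52.94, 120.26], [3.33, 152.33], [-74.26, 254.26], [0, 154.13], [-172.89, 172.89]. Speed limits (degrees/s): [127.2, 127.2, 159.86, 180, 180, 180].

## Interface

Orientations are given as a 3x3 rotation matrix whose columns are the frame's x, y, z axes.
In Python, from cell import manip, optics gives the robot as it stands.
- The arm moves only by the shell command python3 -m creep 'ROWS' [OPENING] [FORCE]. ROWS is a JSON object of lists of equal length, an entry for each row: "dp": the shift along the tool's x, y, z in units of 60 cm (1.0 is 60 cm), a list of three; "spin": the turn about the tool's y in units of 90 degrees (1.0 is 90 degrees). A call has 1 to 5 rows; each row is the pose to reach, as a shift and turn from the pose measured when the call began, along the tool's axes at that moment; what a row does not reach only later rows make up. A row lasts 1/12 s, in which the tool goes at most 41.7 mm and 7.16 degrees, less where a joint would pass 70% of its speed; a pose out of reach is approached as far as the arm can. A call with a number of a shift or a turn outside -1 to 1 is refused whole. A call with a gripper value outside its range is refused whole. OPENING is the opening in per cent of the stroke, from 0 (shut) to 100 (fully open), set as the call begins (- or left out, the last holds). The fingers move at their own pace and stop on an object; FORCE is the grip in N (left out, the last holds). Time passes only in rows, so rows that repeat a pose let the fingers close. It gives the time, the measured TCP pose, the force and the opening at its end, in the units of the state.
- manip.state(): the state, without advancing time (a new reading comes with each control period).
- optics.snapshot(name): name is "side" or "top"; returns the picture (480x640x3 uint8, red, green, blue); there is no depth.
- optics.get_calibration(name): a dict with "fov_y" (degrees; the focal length in pixels is half the picture's height over the tangent of half this angle, whatever the lens; pixels are square), "cx", "cy" (the principal point, pixels), "dist" ([k1, k2, p1, p2, k3] as OpenCV has them; the pictures are not rectified), "extrinsics" (4x4, takes a point from camera to world coordinates). Camera axes: x right, y down, z forward; pixel columns grow to the right and rows downward; lengths in mm; the calibration is good to about 2 mm. A picture is of the moment at which its call begins. get_calibration takes no time and is no camera call.
- manip.close_job(): hands the job in, once; it reports no verdict.
The state is a dict: "t": time; "joints": joint angles; "dq": joint speeds; "joint_torque": joint torques, N m; "position": TCP position; "tool_rot": TCP orientation; "ft_force": force on the tool from outside, world axes, zero at the start; "torque": the same for the moment, N m; "width": opening from 0.0 (shut) to 1.0 (fully open).
Only numpy, scipy, OpenCV 4.12 (cv2) and the standard library are available. Lean on these libraries where they do the work, as an engineer would, in place of code of your own. Each camera call takes 0.05 s, during which the arm holds its last target. There are 200 camera calls.

## Task

A chimta (tongs) has been left across the guard hoops of the oven's switch box: first lay it flat on the middle of the round wooden chakla. Then draw the lock pin up out of its bore and hang it upright by its collar in either of the two side notches (the jar may crowd one of them), let go of it, and only then push the toggle fully over to the side where the pin stood. Do not shift or tip the jar, the bowl, the pot lid or the chakla.

Things in the scene. Friction and masses are not known exactly. Their poses are not given: they have to be found in the camera images.
- switch: White fixed switch box, 160 (x) x 140 (y) x 45 mm high; origin at the centre of its underside, z up. Two steel hoops of 8 mm bar along x at y = -58 and +58, x -55 to 55, tops 100 mm above the counter. Each side has an ear, top flush with the box top, 10 mm thick, |y| 70 to 113, x 30 to 80, with a 13 mm wide slot (side notch) at x = 55, open outwards and right through downwards.
- chimta: Steel chimta (flat tongs) lying on edge, 222 mm long (its x, from -112 to +110 mm), 29 mm wide over its two parallel strips (its y) from x = -100 to +45 mm and narrowing to 19 mm at the +x tips, 15 mm high, 120 g. Origin at the centre of its underside, near its centre of mass. Starts across both hoops.
- chakla: Loose round wooden rolling board, 200 mm diameter, flat top 30 mm above the counter; origin at the centre of its underside, z up. 700 g.
- pin: Lock pin: steel shank 10 mm diameter x 30 mm, then a collar 24 mm diameter (30 to 34 mm from the foot), then a round black grip 14 mm diameter (34 to 66 mm). Origin at the centre of the shank's foot, z up along the pin. In the bore, and hung in a notch, the collar rests 45 mm above the counter, the foot 15 mm.
- bore (a point): Mouth of the pin's bore (12 mm wide, 34 mm deep), in the box's top face at switch x = 14, y = 0 mm. z up.
- notch_left (a point): Point in the middle of the slot in the +y ear, level with the ear's top face (45 mm high); axes as the switch; the slot opens towards the switch's +y. The pin's axis belongs here within 15 mm.
- notch_right (a point): The same in the -y ear; this slot opens towards the switch's -y. The pin's axis belongs here within 15 mm.
- toggle (a joint): Angle of the steel toggle lever, rad: about 0 = leaning to the switch's -x, 0.65 = upright, 1.3 = fully over to its +x. The pin in its bore stops it near 0.9. Stays where left. Hinge along the switch's y at x = -10, y = 0, 46 mm above the counter; lever 42 mm long, 10 mm thick, with a 14 mm ball at its tip.
- toggle_tip (a point): Centre of the ball at the toggle's tip.
- jar: Bystander: pink plastic storage jar with twist cap, 76 mm diameter, 140 mm high, standing behind one of the two side notches. Origin at the centre of its underside.
- bowl: Bystander: small steel bowl, 76 mm diameter, 34 mm high, behind the other notch. Origin at the centre of its underside.
- pot_lid: Bystander: aluminium pot lid, 180 mm diameter, 44 mm high with its knob, lying on the counter. Origin at the centre of its underside.

How it is judged:
By the outcome, as a careful person would: the job done as asked, in the order asked, and still so for the second after the job is handed in, with the robot touching nothing.
It also fails if it takes over 64 s, if anything falls off the work surface, if the arm or the gripper's body presses on something with over 40 N, if the wrist force passes 120 N, or if a joint passes its speed limit or range.

## Working session

There is one attempt and no reset: what is moved stays moved. The work goes in short steps, Python scripts to look and compute and a shell command to move; the robot and the scene stay as the last step left them, time stands still between calls to the robot, and variables do not carry over. Pictures are saved under pics/ and viewed, about 8 in all and at most 12, crops included, and the job is handed in when it is done.

```bash
ls; mkdir -p pics
python3 - <<'E'
from cell import manip, optics
import cv2,json
s=manip.state()
print({k:(v if not hasattr(v,'tolist') else v.tolist()) for k,v in s.items()})
for n in("side","top"):
    im=optics.snapshot(n); cv2.imwrite(f"pics/{n}0.png",im[:,:,::-1]); c=optics.get_calibration(n);print(n,c)
E
```

```text
pics
{'t': 0.0, 'joints': [-63.27754846613145, 20.262262844680766, 93.6295001631989, -0.00019969787076083112, 66.18712515347572, -0.13863875897840439], 'dq': [-0.0671020590633409, 0.06658988895951666, -0.018050987416878037, -0.06822674912373694, -0.1542248371817993, 0.030968359934402404], 'joint_torque': [0.0024608632520539686, -59.382909536361694, -33.421669006347656, 0.06998592987656593, 0.023384219384752214, -0.00012051726571371546], 'position': [282.16381120133826, -557.1397368341771, 224.86295323225005], 'tool_rot': [[0.45182981226147684, -0.0006219783869976087, 0.892103936710653], [-0.8921030910183155, 0.001228368931836237, 0.4518302403617253], [-0.0013768614039211169, -0.9999990521258775, 1.4486227222002898e-07]], 'ft_force': [-0.5010693885539664, -0.27352949013962397, -0.07559594285471312], 'torque': [-0.008951867913882413, -0.014750912530524286, 0.006143028187988538], 'width': 0.9994533201208388}
side {'fov_y': 55.680377440771906, 'cx': 324.9680479559503, 'cy': 242.73452059989918, 'dist': array([0.01747939, 0.        , 0.        , 0.        , 0.        ]), 'extrinsics': arra
[... 161 characters left out ...]
02],
       [-6.05657252e-03, -6.56527686e-01, -7.54277612e-01,
         6.84816708e+02],
       [ 0.00000000e+00,  0.00000000e+00,  0.00000000e+00,
         1.00000000e+00]])}
top {'fov_y': 46.531408089004806, 'cx': 324.93107092327614, 'cy': 241.48669255759725, 'dist': array([-0.14069878,  0.        ,  0.        ,  0.        ,  0.        ]), 'extrinsics': array([[ 4.27047387e-03, -9.91318431e-01,  1.31413588e-01,
         3.98227864e+02],
       [-9.99803639e-01, -6.77562877e-03, -1.86218975e-02,
         4.65486151e+00],
       [ 1.93506399e-02, -1.31308259e-01, -9.91152710e-01,
         1.27710647e+03],
       [ 0.00000000e+00,  0.00000000e+00,  0.00000000e+00,
         1.00000000e+00]])}
```

View pics/top0.png

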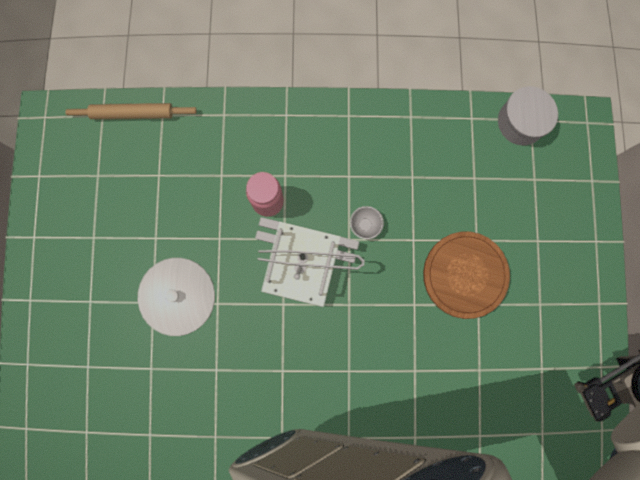

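View pics/side0.png

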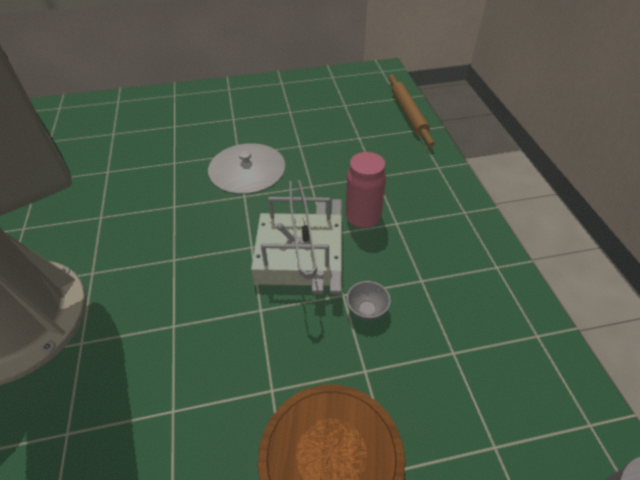

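The top view shows the switch box at about (303,262), the chimta running from (258,260) to (366,262), the chakla at (467,275), the jar at (264,190), the bowl at (367,223) and the lid at (176,297). I'll enlarge both views.

```bash
cat > h.py <<'E'
import numpy as np, cv2
from cell import manip, optics
def cal(n):
    c=optics.get_calibration(n); f=240/np.tan(np.radians(c['fov_y']/2))
    return np.array([[f,0,c['cx']],[0,f,c['cy']],[0,0,1.]]),np.array(c['dist']),np.array(c['extrinsics'])
def ray(n,uv):
    K,d,E=cal(n); p=cv2.undistortPoints(np.array(uv,float).reshape(-1,1,2),K,d).reshape(-1,2)
    return E[:3,3],np.c_[p,np.ones(len(p))]@E[:3,:3].T
def at(n,uv,z):
    o,r=ray(n,uv); return o+r*((z-o[2])/r[:,2])[:,None]
def proj(n,P):
    K,d,E=cal(n); R=E[:3,:3].T
    return cv2.projectPoints(np.array(P,float).reshape(-1,1,3),cv2.Rodrigues(R)[0],-R@E[:3,3],K,d)[0].reshape(-1,2)
def tri(a,b):  # top px, side px
    o1,r1=ray('top',[a]);o2,r2=ray('side',[b]);A=np.c_[r1[0],-r2[0]];s=np.linalg.lstsq(A,o2-o1,rcond=None)[0]
    p,q=o1+s[0]*r1[0],o2+s[1]*r2[0];return (p+q)/2,np.linalg.norm(p-q)
def crop(im,x0,y0,w,h,k,f):
    c=cv2.resize(im[y0:y0+h,x0:x0+w,::-1],None,fx=k,fy=k,interpolation=cv2.INTER_CUBIC)
    for x in range((x0+9)//10*10,x0+w,10): cv2.putText(c,str(x),((x-x0)*k,8),0,.3,(0,255,255),1);cv2.line(c,((x-x0)*k,10),((x-x0)*k,16),(0,255,255),1)
    for y in range((y0+9)//10*10,y0+h,10): cv2.putText(c,str(y),(0,(y-y0)*k+3),0,.3,(0,255,255),1);cv2.line(c,(20,(y-y0)*k),(26,(y-y0)*k),(0,255,255),1)
    cv2.imwrite(f,c)
E
python3 - <<'E'
from h import *
crop(cv2.imread('pics/top0.png')[:,:,::-1],245,210,130,100,6,'pics/t1.png')
crop(cv2.imread('pics/side0.png')[:,:,::-1],245,170,110,130,4,'pics/s1.png')
E
```

```text
(no output)
```

View pics/t1.png

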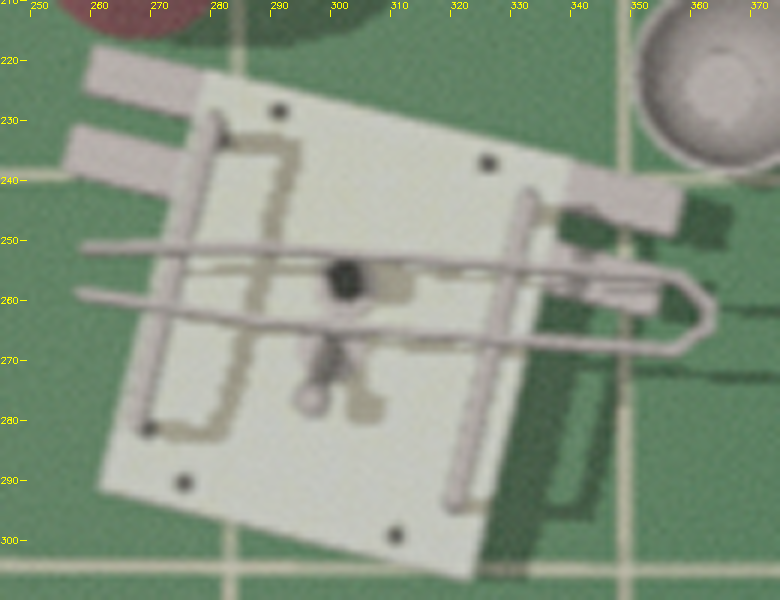

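View pics/s1.png

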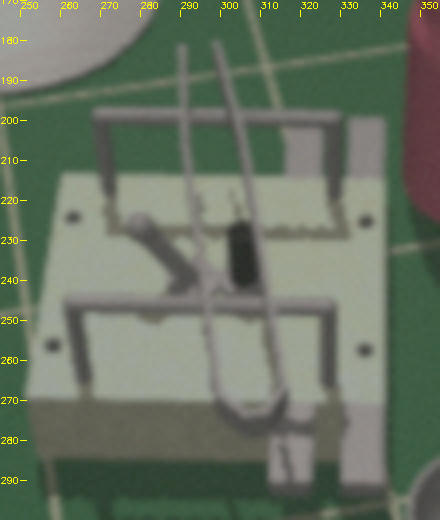

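```bash
cat > m.py <<'E'
from h import *
from scipy.optimize import least_squares
B=np.array([[80,70,45],[-80,70,45],[-80,-70,45],[80,-70,45]],float)
top=np.array([[278.5,221.5],[261.5,291.5],[323.5,306.5],[340,236.5]])
side=np.array([[341,213.5],[260.5,213],[252,270.5],[341.5,271]])
def W(p,P): 
    c,s=np.cos(p[2]),np.sin(p[2]); P=np.atleast_2d(P); return np.c_[p[0]+c*P[:,0]-s*P[:,1],p[1]+s*P[:,0]+c*P[:,1],P[:,2]]
f=lambda p:np.r_[proj('top',W(p,B))-top,proj('side',W(p,B))-side].ravel()
p0=[*at('top',top,45).mean(0)[:2],-.2]
r=least_squares(f,p0);p=r.x;print('switch',p[:2],np.degrees(p[2]),r.fun.round(1))
for n,P in dict(bore=[14,0,45],nl=[55,91.5,45],nr=[55,-91.5,45],pintop=[14,0,81]).items(): print(n,W(p,[P])[0].round(1),proj('top',W(p,[P])).round(1),proj('side',W(p,[P])).round(1))
print('pin top',at('top',[[302.5,256.5]],81).round(1),tri((302.5,256.5),(306,226)))
print('ball',tri((296,276.5),(279,224)))
print('chimta tips,ring',at('top',[[258,251],[257.5,259],[364,262]],112).round(1))
print('chimta at hoops',at('top',[[277,251],[274,262],[330,255],[327,266.7],[357,255],[357,268.5]],112).round(1))
print('ring tri',tri((363.5,262),(307,276)),'tips',tri((258,251),(297,180.5)),tri((257.5,259),(289,181)))
print('chakla',at('top',[[467,275],[425,275],[509,275],[467,233],[467,317]],30).round(1))
print('bowl',at('top',[[367,223]],34),'jar',at('top',[[263.5,189]],140),'lid',at('top',[[176,297]],5))
E
python3 m.py
```

```text
switch [512.25112803  34.29807719] -12.974488095806983 [ 0.5  0.   0.1 -0.2 -0.  -0.5 -0.1 -0.6 -0.1  0.7 -0.5  0.6 -0.6 -0.8
 -0.  -0.5]
bore [525.9  31.2  45. ] [[302.5 257.3]] [[306.  240.5]]
nl [586.4 111.1  45. ] [[266.9 230.1]] [[328.4 206.4]]
nr [545.3 -67.2  45. ] [[346.8 248.9]] [[327.2 280.2]]
pintop [525.9  31.2  81. ] [[302.1 255.6]] [[305.2 227.4]]
pin top [[523.9  30.4  81. ]] (array([525.37439935,  30.20157431,  85.3254197 ]), np.float64(3.887732271782759))
ball (array([480.22958859,  43.68445118,  87.45943756]), np.float64(0.0111612582757175))
chimta tips,ring [[531.6 123.3 112. ]
 [514.7 124.  112. ]
 [509.8 -99.5 112. ]]
chimta at hoops [[531.9  83.3 112. ]
 [508.6  89.3 112. ]
 [524.2 -28.  112. ]
 [499.5 -21.8 112. ]
 [524.5 -84.8 112. ]
 [496.  -84.7 112. ]]
ring tri (array([508.00733653, -98.63749169, 109.41360114]), np.float64(4.058884540015975)) tips (array([529.81402519, 123.09247289, 114.2466971 ]), np.float64(3.011338890876493)) (array([513.77382544, 123.69359448, 115.25833044]), np.float64(1.1855352600344478))
chakla [[ 489.1 -341.6   30. ]
 [ 488.9 -244.8   30. ]
 [ 489.1 -440.3   30. ]
 [ 585.4 -344.3   30. ]
 [ 394.2 -339.5   30. ]]
bowl [[ 605.88548643 -113.70958354   34.        ]] jar [[658.39977066 111.74124124 140.        ]] lid [[436.66783507 320.42327419   5.        ]]
```

```bash
cat > g.py <<'E'
# usage: g.py x y z yaw(of tool x, deg) -> dp, spin in creep units
import sys
from h import *
s=manip.state();R=np.array(s['tool_rot']);p=np.array(s['position']);x,y,z,a=map(float,sys.argv[1:])
d=R.T@(np.array([x,y,z])-p)/600;c=np.degrees(np.arctan2(R[1,0],R[0,0]))
sp=-((a-c+90)%180-90)/90
print('t',round(s['t'],2),'pos',p.round(1),'yaw',round(c,1),'tilt',R[2].round(3),'F',np.array(s['ft_force']).round(1),'w',round(s['width'],3),'| dp',d.round(4),'dist',round(np.linalg.norm(d)*600,1),'spin',round(sp,3))
E
R='[-0.223,0.025,0.259]'
python3 -m creep '{"dp":[[-0.045,0.005,0.052],[-0.09,0.01,0.104],[-0.135,0.015,0.156],[-0.18,0.02,0.208],[-0.223,0.025,0.259]],"spin":[0,0,0,0,0]}' 60 10
python3 -m creep '{"dp":[[-0.045,0.005,0.052],[-0.09,0.01,0.104],[-0.135,0.015,0.156],[-0.18,0.02,0.208],[-0.223,0.025,0.259]],"spin":[0,0,0,0,0]}'
python3 -m creep '{"dp":[[-0.045,0.005,0.052],[-0.09,0.01,0.104],[-0.135,0.015,0.156],[-0.18,0.02,0.208],[-0.223,0.025,0.259]],"spin":[0,0,0,0,0]}'
python3 g.py 516 12 180 -3.5
```

```text
t: 0.52
position: [360.3, -365.6, 209.7]
tool_rot: [[0.451, -0.001, 0.892], [-0.892, 0.002, 0.451], [-0.002, -1.0, -0.0]]
ft_force: [0.4, -0.9, 0.3]
width: 0.661
t: 0.93
position: [438.7, -173.9, 194.7]
tool_rot: [[0.451, -0.001, 0.892], [-0.892, 0.002, 0.451], [-0.002, -1.0, -0.0]]
ft_force: [0.9, 0.2, 0.2]
width: 0.601
t: 1.35
position: [517.2, 17.8, 179.8]
tool_rot: [[0.451, -0.001, 0.892], [-0.892, 0.002, 0.451], [-0.002, -1.0, -0.0]]
ft_force: [0.4, -0.2, 0.2]
width: 0.599
t 1.35 pos [517.2  17.8 179.8] yaw -63.2 tilt [-0.002 -1.    -0.   ] F [ 0.4 -0.2  0.2] w 0.599 | dp [ 0.0077 -0.0004 -0.0062] dist 5.9 spin -0.663
```

```bash
python3 -m creep '{"dp":[[0.0077,0,-0.0062],[0.0077,0,-0.0062],[0.0077,0,-0.0062],[0.0077,0,-0.0062],[0.0077,0,-0.0062]],"spin":[-0.079,-0.158,-0.237,-0.316,-0.395]}' >/dev/null
python3 -m creep '{"dp":[[0,0,0],[0,0,0],[0,0,0],[0,0,0],[0,0,0]],"spin":[-0.079,-0.158,-0.237,-0.268,-0.268]}'
python3 g.py 516.5 12 135 -3.5
python3 - <<'E'
from h import *
crop(optics.snapshot('side'),245,130,120,150,4,'pics/s2.png')
E
```

```text
t: 2.18
position: [515.5, 12.2, 179.2]
tool_rot: [[0.999, -0.002, 0.052], [-0.052, 0.002, 0.999], [-0.003, -1.0, 0.001]]
ft_force: [0.5, 0.3, 0.2]
width: 0.602
t 2.18 pos [515.5  12.2 179.2] yaw -3.0 tilt [-0.003 -1.     0.001] F [0.5 0.3 0.2] w 0.602 | dp [ 0.0019  0.0736 -0.0004] dist 44.2 spin 0.006
```

View pics/s2.png

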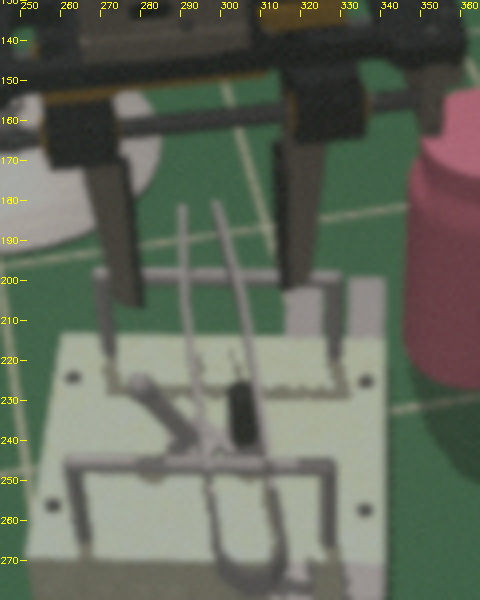

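```bash
python3 -m creep '{"dp":[[0.0017,0.04,0],[0.0017,0.08,0],[0.0017,0.11,0],[0.0017,0.11,0]],"spin":[0,0,0,0]}'
python3 -m creep '{"dp":[[0,0,0],[0,0,0],[0,0,0],[0,0,0],[0,0,0]],"spin":[0,0,0,0,0]}' 10 12
python3 -m creep '{"dp":[[0,0,0],[0,0,0],[0,0,0]],"spin":[0,0,0]}'
python3 g.py 516.5 12 113 -3.5
```

```text
t: 2.57
position: [513.9, 12.2, 110.0]
tool_rot: [[0.998, -0.008, 0.058], [-0.058, 0.001, 0.998], [-0.008, -1.0, 0.001]]
ft_force: [-1.4, 0.1, -0.3]
width: 0.601
t: 2.98
position: [514.7, 12.2, 111.1]
tool_rot: [[0.998, -0.006, 0.058], [-0.058, 0.002, 0.998], [-0.006, -1.0, 0.001]]
ft_force: [0.3, 0.3, 2.6]
width: 0.311
t: 3.23
position: [514.7, 12.2, 111.2]
tool_rot: [[0.998, -0.006, 0.058], [-0.058, 0.002, 0.998], [-0.006, -1.0, 0.001]]
ft_force: [-0.0, 0.1, -1.1]
width: 0.315
t 3.23 pos [514.7  12.2 111.2] yaw -3.4 tilt [-0.006 -1.     0.001] F [-0.   0.1 -1.1] w 0.315 | dp [ 0.0031 -0.003  -0.0002] dist 2.6 spin 0.002
```

```bash
python3 -m creep '{"dp":[[0,-0.02,0],[0,-0.05,0],[0,-0.09,0],[0,-0.115,0],[0,-0.115,0]],"spin":[0,0,0,0,0]}'
python3 -m creep '{"dp":[[0,0,-0.05],[0,0,-0.11],[0,0,-0.17],[0,0,-0.23],[0,0,-0.296]],"spin":[0,0,0,0,0]}'
python3 -m creep '{"dp":[[-0.001,0,-0.066],[-0.003,0,-0.13],[-0.005,0,-0.19],[-0.007,0,-0.25],[-0.0077,0,-0.296]],"spin":[0,0,0,0,0]}'
python3 g.py 489.5 -342.2 60 -3.5
python3 - <<'E'
from h import *
crop(optics.snapshot('side'),160,180,350,300,2,'pics/s3.png')
E
```

```text
t: 3.65
position: [516.9, 12.2, 183.1]
tool_rot: [[0.998, -0.001, 0.059], [-0.059, 0.002, 0.998], [-0.001, -1.0, 0.002]]
ft_force: [0.9, -0.1, -0.7]
width: 0.313
t: 4.07
position: [505.5, -166.1, 181.6]
tool_rot: [[0.998, -0.002, 0.058], [-0.058, 0.002, 0.998], [-0.002, -1.0, 0.002]]
ft_force: [-0.6, 0.3, -1.6]
width: 0.314
t: 4.48
position: [489.5, -345.6, 179.8]
tool_rot: [[0.998, -0.003, 0.059], [-0.059, 0.003, 0.998], [-0.004, -1.0, 0.002]]
ft_force: [-0.3, 0.4, -2.2]
width: 0.315
t 4.48 pos [ 489.5 -345.6  179.8] yaw -3.4 tilt [-0.004 -1.     0.002] F [-0.3  0.4 -2.2] w 0.315 | dp [0.0004 0.1997 0.0051] dist 119.9 spin 0.001
```

View pics/s3.png

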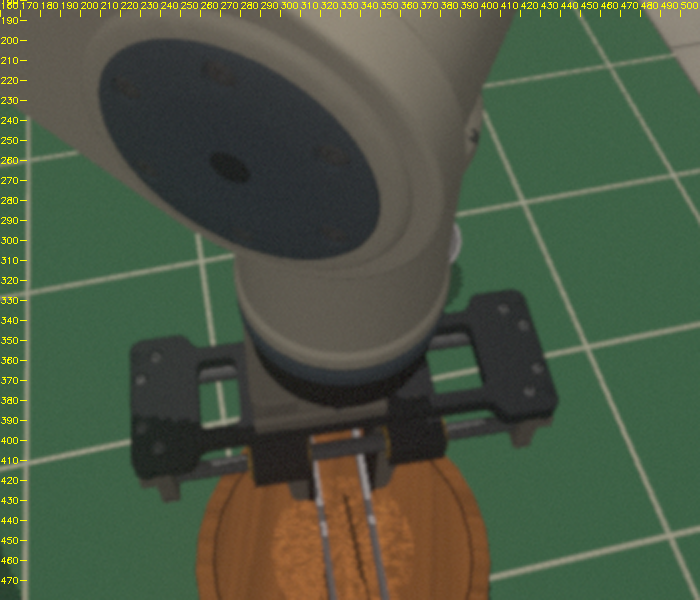

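```bash
python3 -m creep '{"dp":[[0.0004,0.05,0.005],[0.0004,0.1,0.005],[0.0004,0.15,0.005],[0.0004,0.19,0.005],[0.0004,0.208,0.005]],"spin":[0,0,0,0,0]}' >/dev/null
python3 -m creep '{"dp":[[0,0,0],[0,0,0]],"spin":[0,0]}'
python3 g.py 489.5 -342.2 42.5 -3.5
```

```text
t: 5.12
position: [486.4, -343.8, 49.7]
tool_rot: [[0.998, -0.01, 0.06], [-0.06, 0.005, 0.998], [-0.01, -1.0, 0.004]]
ft_force: [-0.6, 0.0, -1.8]
width: 0.31
t 5.12 pos [ 486.4 -343.8   49.7] yaw -3.4 tilt [-0.01  -1.     0.004] F [-0.6  0.  -1.8] w 0.31 | dp [0.0051 0.012  0.003 ] dist 8.0 spin 0.001
```

```bash
python3 -m creep '{"dp":[[0.003,0.003,0.003],[0.005,0.005,0.003],[0.005,0.007,0.003],[0.005,0.007,0.003]],"spin":[0,0,0,0]}'
python3 g.py 489.5 -342.2 42 -3.5
```

```text
t: 5.45
position: [490.1, -342.5, 46.3]
tool_rot: [[0.998, -0.009, 0.059], [-0.059, 0.004, 0.998], [-0.009, -1.0, 0.004]]
ft_force: [-0.0, -1.0, -0.3]
width: 0.318
t 5.45 pos [ 490.1 -342.5   46.3] yaw -3.4 tilt [-0.009 -1.     0.004] F [-0.  -1.  -0.3] w 0.318 | dp [-0.001   0.0072  0.0003] dist 4.4 spin 0.001
```

```bash
python3 -m creep '{"dp":[[0,0.002,0],[0,0.004,0],[0,0.004,0],[0,0.004,0]],"spin":[0,0,0,0]}'
python3 g.py 489.5 -342.2 42 -3.5
```

```text
t: 5.78
position: [490.0, -342.5, 43.9]
tool_rot: [[0.998, -0.009, 0.06], [-0.059, 0.004, 0.998], [-0.009, -1.0, 0.004]]
ft_force: [-0.2, 0.8, -2.2]
width: 0.314
t 5.78 pos [ 490.  -342.5   43.9] yaw -3.4 tilt [-0.009 -1.     0.004] F [-0.2  0.8 -2.2] w 0.314 | dp [-0.0009  0.0032  0.0004] dist 2.0 spin 0.001
```

```bash
python3 -m creep '{"dp":[[0,0.001,0],[0,0.002,0],[0,0.003,0],[0,0.003,0]],"spin":[0,0,0,0]}'
python3 -m creep '{"dp":[[0,0,0],[0,0,0],[0,0,0],[0,0,0]],"spin":[0,0,0,0]}' 48
python3 -m creep '{"dp":[[0,-0.02,0],[0,-0.06,0],[0,-0.12,0],[0,-0.18,0],[0,-0.24,0]],"spin":[0,0,0,0,0]}'
python3 g.py 525.5 31 180 77
```

```text
t: 6.12
position: [489.9, -342.4, 42.0]
tool_rot: [[0.998, -0.009, 0.059], [-0.059, 0.004, 0.998], [-0.009, -1.0, 0.004]]
ft_force: [-0.3, -0.6, -1.3]
width: 0.319
t: 6.45
position: [490.0, -342.5, 42.1]
tool_rot: [[0.998, -0.009, 0.059], [-0.059, 0.004, 0.998], [-0.009, -1.0, 0.004]]
ft_force: [0.6, -0.1, -0.4]
width: 0.48
t: 6.87
position: [491.0, -342.9, 188.5]
tool_rot: [[0.998, -0.009, 0.059], [-0.059, 0.004, 0.998], [-0.009, -1.0, 0.004]]
ft_force: [0.8, -0.1, -0.6]
width: 0.483
t 6.87 pos [ 491.  -342.9  188.5] yaw -3.4 tilt [-0.009 -1.     0.004] F [ 0.8 -0.1 -0.6] w 0.483 | dp [0.0205 0.0162 0.6254] dist 375.6 spin -0.893
```

```bash
python3 -m creep '{"dp":[[0,0,0.06],[0.004,0.004,0.12],[0.006,0.006,0.18],[0.008,0.008,0.24],[0.0102,0.008,0.312]],"spin":[0,0,0,0,0]}' 38 >/dev/null
python3 -m creep '{"dp":[[0.002,0.002,0.066],[0.004,0.004,0.13],[0.006,0.006,0.19],[0.008,0.008,0.25],[0.0102,0.008,0.313]],"spin":[0,0,0,0,0]}' >/dev/null
python3 -m creep '{"dp":[[0,0,0],[0,0,0],[0,0,0],[0,0,0],[0,0,0]],"spin":[-0.079,-0.158,-0.237,-0.316,-0.395]}' >/dev/null
python3 -m creep '{"dp":[[0,0,0],[0,0,0],[0,0,0],[0,0,0],[0,0,0]],"spin":[-0.079,-0.158,-0.237,-0.316,-0.395]}' >/dev/null
python3 -m creep '{"dp":[[0,0,0],[0,0,0],[0,0,0],[0,0,0]],"spin":[-0.079,-0.1,-0.1,-0.1]}'
python3 g.py 525.5 31 100 77
python3 - <<'E'
from h import *
im=optics.snapshot('side');cv2.imwrite('pics/side4.png',im[:,:,::-1]);
crop(im,230,130,180,150,4,'pics/s4.png')
t=optics.snapshot('top');cv2.imwrite('pics/top4.png',t[:,:,::-1])
E
```

```text
t: 8.87
position: [525.4, 32.2, 184.8]
tool_rot: [[0.222, -0.004, -0.975], [0.975, 0.004, 0.222], [0.003, -1.0, 0.005]]
ft_force: [0.2, 0.5, 0.0]
width: 0.38
t 8.87 pos [525.4  32.2 184.8] yaw 77.1 tilt [ 0.003 -1.     0.005] F [0.2 0.5 0. ] w 0.38 | dp [-0.0022  0.1413 -0.0012] dist 84.8 spin 0.002
```

View pics/s4.png

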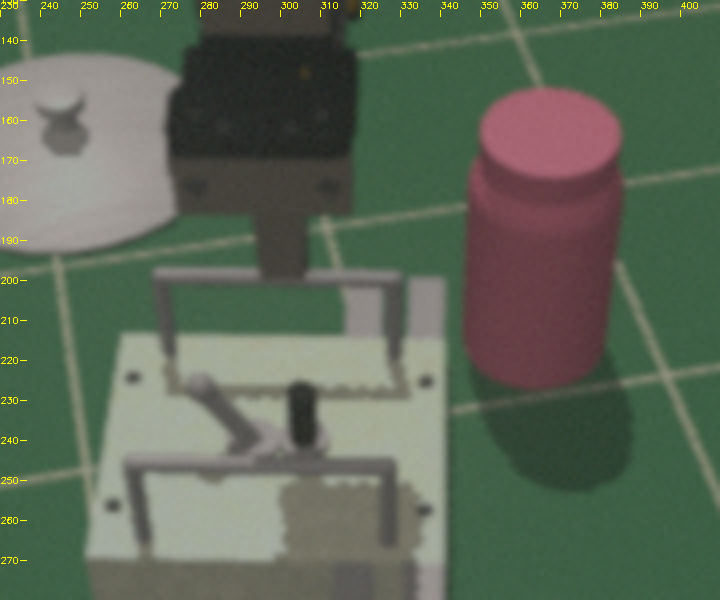

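Run:
```python
from h import *
p=np.array([525.4,32.2,173.8]);x=np.array([.222,.975,0]);z=np.array([-.975,.222,0])
print(proj('side',[p-x*17.5+z*10,p-x*17.5-z*10,p-x*35.5+z*10,p-x*35.5-z*10]).round(1))
print(proj('side',[[525.9,31.2,81],[525.9,31.2,49],[523.9,30.4,81],[523.9,30.4,49]]).round(1))
for z,uv in((81,(304,228)),(49,(305.3,241.5))): print(at('side',[uv],z).round(1))
im=cv2.imread('pics/side4.png')
for v in range(226,242,2): print(v,im[v,296:314].mean(1).astype(int))
```

```text
[[296.1 196.2]
 [308.3 196.2]
 [295.4 203.8]
 [307.8 203.9]]
[[305.2 227.4]
 [305.9 239.1]
 [304.2 227.9]
 [304.9 239.6]]
[[523.5  30.2  81. ]]
[[523.7  25.5  49. ]]
226 [130 131 132 132 128 122 100  78  66  63  69  87 105 123 131 144 150 144]
228 [115 116 111 111 110  95  68  53  53  53  53  53  65  89 106 109 111 110]
230 [157 153 147 146 144 120  77  52  46  47  51  46  68 112 140 146 148 145]
232 [162 161 161 160 156 128  84  51  46  45  44  43  74 125 157 163 160 161]
234 [157 160 161 162 157 129  88  53  43  48  47  46  74 122 154 159 162 162]
236 [144 145 151 157 152 130  91  58  43  44  46  44  60  98 131 154 162 161]
238 [140 143 145 144 140 127  96  62  46  44  44  46  58  98 126 145 154 161]
240 [140 145 143 136 135 136 114  79  55  48  48  52  74 111 133 137 145 158]
```

```bash
python3 -m creep '{"dp":[[-0.0018,0.04,0],[-0.0018,0.09,0],[-0.0018,0.14,0],[-0.0018,0.17,0],[-0.0018,0.178,0]],"spin":[0,0,0,0,0]}' >/dev/null
python3 -m creep '{"dp":[[0,0,0],[0,0,0]],"spin":[0,0]}' >/dev/null
python3 g.py 525.2 31 64 77
```

```text
t 9.55 pos [522.6  31.4  75.2] yaw 77.1 tilt [ 0.001 -1.     0.01 ] F [-0.4 -0.2 -0. ] w 0.38 | dp [ 0.0004  0.0186 -0.0046] dist 11.5 spin 0.001
```

```bash
python3 -m creep '{"dp":[[0,0.006,-0.0045],[0,0.012,-0.0045],[0,0.0175,-0.0045],[0,0.0175,-0.0045],[0,0.0175,-0.0045]],"spin":[0,0,0,0,0]}' >/dev/null
python3 g.py 525.2 31 64 77
```

```text
t 9.97 pos [525.1  30.8  64.8] yaw 77.1 tilt [ 0.001 -1.     0.01 ] F [0.3 0.6 0.3] w 0.379 | dp [ 0.0004  0.0013 -0.0001] dist 0.8 spin 0.001
```

```bash
python3 -m creep '{"dp":[[0,0,0],[0,0,0],[0,0,0],[0,0,0],[0,0,0]],"spin":[0,0,0,0,0]}' 0 25
python3 -m creep '{"dp":[[0,-0.005,0],[0,-0.01,0],[0,-0.015,0],[0,-0.02,0],[0,-0.025,0]],"spin":[0,0,0,0,0]}'
python3 -m creep '{"dp":[[0,-0.02,0],[0,-0.05,0],[0,-0.09,0],[0,-0.13,0],[0,-0.15,0]],"spin":[0,0,0,0,0]}'
python3 g.py 545.3 -67.2 170 -13
python3 - <<'E'
from h import *
im=optics.snapshot('side');cv2.imwrite('pics/side5.png',im[:,:,::-1]);
crop(im,210,100,200,150,4,'pics/s5.png')
E
```

```text
t: 10.38
position: [525.2, 30.8, 64.9]
tool_rot: [[0.224, -0.01, -0.975], [0.975, 0.003, 0.224], [0.001, -1.0, 0.01]]
ft_force: [-0.2, 0.0, 1.2]
width: 0.142
t: 10.8
position: [525.4, 30.8, 80.3]
tool_rot: [[0.224, -0.009, -0.975], [0.975, 0.003, 0.224], [0.001, -1.0, 0.01]]
ft_force: [-0.5, -0.1, 0.1]
width: 0.144
t: 11.22
position: [527.3, 30.5, 173.2]
tool_rot: [[0.224, -0.006, -0.975], [0.975, 0.003, 0.224], [0.002, -1.0, 0.007]]
ft_force: [0.7, -0.1, -1.3]
width: 0.144
t 11.22 pos [527.3  30.5 173.2] yaw 77.1 tilt [ 0.002 -1.     0.007] F [ 0.7 -0.1 -1.3] w 0.144 | dp [-0.152   0.0045 -0.0657] dist 99.4 spin -0.999
```

View pics/s5.png

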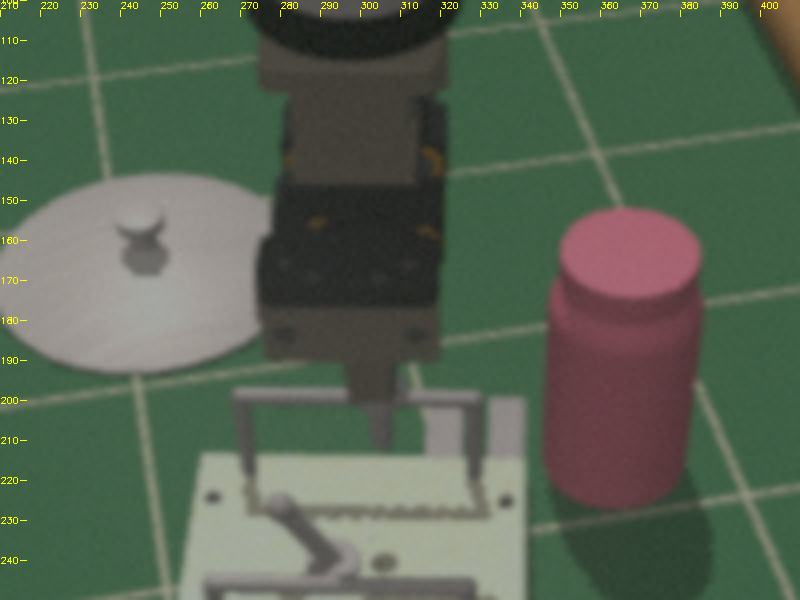

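```bash
python3 -m creep '{"dp":[[-0.04,0,-0.015],[-0.08,0,-0.035],[-0.12,0,-0.052],[-0.152,0,-0.066],[-0.152,0,-0.066]],"spin":[0,0.07,0.14,0.21,0.28]}' >/dev/null
python3 -m creep '{"dp":[[0,0,0],[0,0,0],[0,0,0],[0,0,0],[0,0,0]],"spin":[0.079,0.158,0.237,0.316,0.395]}' >/dev/null
python3 -m creep '{"dp":[[0,0,0],[0,0,0],[0,0,0],[0,0,0],[0,0,0]],"spin":[0.079,0.158,0.237,0.316,0.325]}' >/dev/null
python3 g.py 545.3 -67.2 115 -13
python3 - <<'E'
from h import *
exec(open('m.py').read().split("print('pin top'")[0])
for P in([55,113,45],[55,-113,45],[30,-113,45],[48.5,-113,45],[61.5,-113,45],[80,-113,45]): print(P,proj('top',W(p,[P])).round(1),proj('side',W(p,[P])).round(1))
E
```

```text
t 12.52 pos [546.1 -70.3 172.5] yaw -13.9 tilt [-0.006 -1.     0.001] F [-0.   0.  -0.7] w 0.147 | dp [-0.0021  0.0959  0.0045] dist 57.6 spin -0.01
switch [512.25112803  34.29807719] -12.974488095806983 [ 0.5  0.   0.1 -0.2 -0.  -0.5 -0.1 -0.6 -0.1  0.7 -0.5  0.6 -0.6 -0.8
 -0.  -0.5]
bore [525.9  31.2  45. ] [[302.5 257.3]] [[306.  240.5]]
nl [586.4 111.1  45. ] [[266.9 230.1]] [[328.4 206.4]]
nr [545.3 -67.2  45. ] [[346.8 248.9]] [[327.2 280.2]]
pintop [525.9  31.2  81. ] [[302.1 255.6]] [[305.2 227.4]]
[55, 113, 45] [[257.6 227.9]] [[328.5 199. ]]
[55, -113, 45] [[356.2 251.1]] [[327.1 290.3]]
[30, -113, 45] [[353.7 262. ]] [[312.4 290.2]]
[48.5, -113, 45] [[355.5 253.9]] [[323.3 290.3]]
[61.5, -113, 45] [[356.8 248.3]] [[330.9 290.4]]
[80, -113, 45] [[358.7 240.3]] [[341.7 290.5]]
```

```bash
python3 -m creep '{"dp":[[-0.0022,0.03,0.0045],[-0.0022,0.06,0.0045],[-0.0022,0.08,0.0045],[-0.0022,0.09,0.0045],[-0.0022,0.09,0.0045]],"spin":[-0.01,-0.01,-0.01,-0.01,-0.01]}' >/dev/null
python3 -m creep '{"dp":[[0,0,0],[0,0,0]],"spin":[0,0]}' >/dev/null
python3 g.py 545.1 -67.2 106 -13
python3 - <<'E'
from h import *
im=optics.snapshot('side');cv2.imwrite('pics/side6.png',im[:,:,::-1]);
crop(im,270,180,100,120,5,'pics/s6.png')
E
```

```text
t 13.1 pos [544.5 -67.1 117.4] yaw -12.9 tilt [-0.008 -1.     0.001] F [-0.5 -0.6  0.1] w 0.141 | dp [0.0011 0.0191 0.0001] dist 11.5 spin 0.001
```

View pics/s6.png

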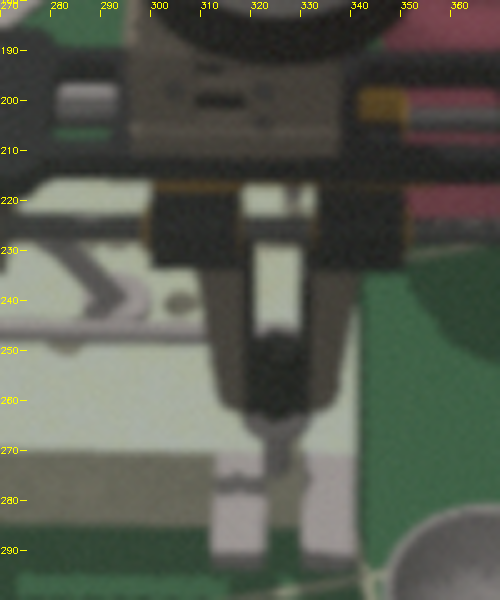

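Run:
```python
from h import *
s=manip.state();R=np.array(s['tool_rot']);p=np.array(s['position'])
f=p+R[:,1]*49.9; print(p,f,R[:,1]);print(proj('side',[f,p+R[:,1]*20]).round(2))
im=cv2.imread('pics/side6.png').astype(int).mean(2)
for v in(268,270,272,274,276,280,284,288): print(v,im[v,308:346].astype(int))
```

```text
[544.66323664 -67.15768228 117.65962546] [544.31460978 -67.01067499  67.76105987] [-0.00698651  0.00294604 -0.99997125]
[[326.59 272.24]
 [326.66 261.27]]
268 [168 167 169 169 168 169 168 166 167 165 167 165 160 147 120  92  79  81
  77  80  93 111 140 162 167 168 168 168 168 167 167 164 148 112  75  71
  78  79]
270 [133 135 135 137 140 148 154 157 156 156 157 159 158 152 126  92  81  78
  76  79  93 108 122 144 158 160 161 160 163 162 161 157 144 107  75  72
  76  79]
272 [ 99 100 100 102 111 132 146 149 150 150 151 150 151 144 121  91  81  79
  74  76  87  95 104 126 143 149 150 150 150 151 151 145 128  95  72  72
  77  76]
274 [100  98  97  99 111 125 137 140 131 123 131 142 143 139 118  91  84  81
  81  85  95  97  99 111 134 146 148 149 150 149 150 145 125  95  75  73
  78  78]
276 [ 96  97  96  96  95  96  94  96  94  93  94  97  95  92  91  91  93  94
  96  98 100  99  99 106 128 145 149 150 151 151 149 144 125  92  69  70
  78  78]
280 [ 97  99  98 105 119 139 146 148 148 148 151 150 149 145 137 118 102  97
  98  97  98 104 122 139 148 150 150 148 150 150 150 144 123  91  67  70
  76  79]
284 [ 92  94  95 102 124 143 150 150 152 152 153 153 150 145 130 109  94  91
  94  94  93 103 127 145 150 149 148 149 150 150 149 144 123  91  71  71
  78  77]
288 [ 62  58  58  79 120 146 151 152 151 152 152 151 151 144 124  92  66  58
  55  57  61  75 115 141 150 150 149 150 149 150 149 144 130 105  80  71
  78  78]
```

```bash
python3 -m creep '{"dp":[[0.0017,0,0],[0.0017,0.01,0],[0.0017,0.02,0],[0.0017,0.025,0],[0.0017,0.025,0]],"spin":[0,0,0,0,0]}' >/dev/null
python3 g.py 545.65 -67.2 66 -13
```

```text
t 13.57 pos [544.8 -67.3 101.6] yaw -12.9 tilt [-0.009 -1.     0.001] F [ 0.5 -0.1 -1.1] w 0.145 | dp [0.0019 0.0593 0.0003] dist 35.6 spin 0.001
```

```bash
python3 -m creep '{"dp":[[0.002,0,0],[0.002,0.003,0],[0.002,0.003,0]],"spin":[0,0,0]}' >/dev/null
python3 g.py 545.65 -67.2 66 -13
```

```text
t 13.82 pos [546.  -67.5  99.6] yaw -12.9 tilt [-0.009 -1.     0.001] F [-0.3  0.1 -0.4] w 0.147 | dp [-0.0001  0.0559  0.0003] dist 33.6 spin 0.001
```

```bash
python3 -m creep '{"dp":[[0,0.004,0],[0.0003,0.008,0],[0.0003,0.012,0],[0.0003,0.016,0],[0.0003,0.016,0]],"spin":[0,0,0,0,0]}'
python3 g.py 545.65 -67.2 66 -13
```

```text
t: 14.23
position: [545.7, -67.5, 89.4]
tool_rot: [[0.975, -0.01, 0.223], [-0.223, 0.003, 0.975], [-0.01, -1.0, 0.001]]
ft_force: [0.6, 0.1, 0.2]
width: 0.142
t 14.23 pos [545.7 -67.5  89.4] yaw -12.9 tilt [-0.01  -1.     0.001] F [0.6 0.1 0.2] w 0.142 | dp [0.0002 0.039  0.0004] dist 23.4 spin 0.001
```

```bash
python3 -m creep '{"dp":[[0,0.006,0],[0.0003,0.012,0],[0.0006,0.018,0],[0.0008,0.024,0],[0.0008,0.03,0]],"spin":[0,0,0,0,0]}'
python3 -m creep '{"dp":[[0,0.002,0],[0,0.003,0],[0,0.004,0]],"spin":[0,0,0]}'
python3 g.py 545.65 -67.2 65 -13
```

```text
t: 14.65
position: [545.9, -67.5, 70.9]
tool_rot: [[0.975, -0.01, 0.223], [-0.223, 0.003, 0.975], [-0.01, -1.0, 0.001]]
ft_force: [-0.8, -1.0, -0.6]
width: 0.143
t: 14.9
position: [545.9, -67.5, 68.4]
tool_rot: [[0.975, -0.01, 0.223], [-0.223, 0.003, 0.975], [-0.01, -1.0, 0.001]]
ft_force: [-0.6, -0.5, -1.0]
width: 0.142
t 14.9 pos [545.9 -67.5  68.4] yaw -12.9 tilt [-0.01  -1.     0.001] F [-0.6 -0.5 -1. ] w 0.142 | dp [-0.0004  0.0056  0.0005] dist 3.4 spin 0.001
```

```bash
python3 -m creep '{"dp":[[0,0.002,0],[0,0.004,0],[0,0.0055,0],[0,0.0055,0]],"spin":[0,0,0,0]}'
python3 g.py 545.65 -67.2 65 -13
```

```text
t: 15.23
position: [545.9, -67.5, 65.0]
tool_rot: [[0.975, -0.01, 0.223], [-0.223, 0.003, 0.975], [-0.01, -1.0, 0.001]]
ft_force: [-0.1, -0.2, -0.7]
width: 0.141
t 15.23 pos [545.9 -67.5  65. ] yaw -12.9 tilt [-0.01  -1.     0.001] F [-0.1 -0.2 -0.7] w 0.141 | dp [-0.0005  0.0001  0.0005] dist 0.4 spin 0.001
```

```bash
python3 -m creep '{"dp":[[0,0.0004,0],[0,0.0004,0],[0,0.0004,0],[0,0.0004,0]],"spin":[0,0,0,0]}' 32
python3 -m creep '{"dp":[[0,-0.01,0],[0,-0.03,0],[0,-0.08,0],[0,-0.14,0],[0,-0.2,0]],"spin":[0,0,0,0,0]}'
python3 g.py 441 50 180 77
python3 - <<'E'
from h import *
im=optics.snapshot('side');cv2.imwrite('pics/side7.png',im[:,:,::-1]);
crop(im,240,170,150,150,4,'pics/s7.png')
E
```

```text
t: 15.57
position: [545.9, -67.5, 64.9]
tool_rot: [[0.975, -0.01, 0.223], [-0.223, 0.003, 0.975], [-0.01, -1.0, 0.001]]
ft_force: [0.2, 0.3, -0.1]
width: 0.318
t: 15.98
position: [546.6, -67.8, 186.9]
tool_rot: [[0.975, -0.011, 0.223], [-0.223, 0.003, 0.975], [-0.011, -1.0, 0.001]]
ft_force: [1.0, -0.7, -0.1]
width: 0.317
t 15.98 pos [546.6 -67.8 186.9] yaw -12.9 tilt [-0.011 -1.     0.001] F [ 1.  -0.7 -0.1] w 0.317 | dp [-0.2152  0.014   0.1522] dist 158.4 spin -0.999
```

View pics/s7.png

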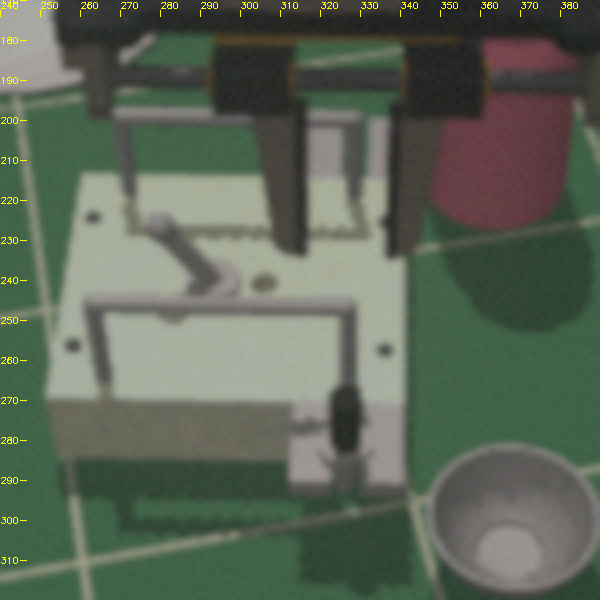

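Run:
```python
from h import *
for y in(-67.5,-75):print(y,proj('side',[[545.6,y,z] for z in(81,65,49,45,30,15)]).round(1).tolist())
im=cv2.imread('pics/side7.png').astype(int).mean(2)
print(im[260:296,325:328].mean(1).astype(int))
```

```text
-67.5 [[327.4, 267.5], [327.4, 273.3], [327.4, 278.9], [327.4, 280.3], [327.4, 285.3], [327.4, 290.2]]
-75 [[328.3, 271.0], [328.3, 276.8], [328.3, 282.3], [328.3, 283.7], [328.3, 288.7], [328.3, 293.6]]
[93 95 93 93 93 88 72 56 53 52 53 52 47 42 41 40 43 41 42 43 43 40 52 73
 84 86 82 79 79 78 77 77 73 66 63 69]
```

```bash
python3 -m creep '{"dp":[[-0.05,0,0.035],[-0.1,0,0.07],[-0.15,0.006,0.11],[-0.19,0.01,0.14],[-0.215,0.014,0.152]],"spin":[0,0,0,-0.05,-0.12]}' 0 20 >/dev/null
python3 -m creep '{"dp":[[0,0,0],[0,0,0],[0,0,0],[0,0,0],[0,0,0]],"spin":[-0.079,-0.158,-0.237,-0.316,-0.395]}' >/dev/null
python3 -m creep '{"dp":[[0,0,0],[0,0,0],[0,0,0],[0,0,0],[0,0,0]],"spin":[-0.079,-0.158,-0.237,-0.316,-0.395]}' >/dev/null
python3 -m creep '{"dp":[[0,0,0],[0,0,0],[0,0,0]],"spin":[-0.079,-0.09,-0.09]}' >/dev/null
python3 g.py 442 50.5 83 77
```

```text
t 17.53 pos [444.   51.4 189.7] yaw 77.8 tilt [ 0.004 -1.    -0.003] F [ 0.9  0.6 -0.5] w 0.004 | dp [-0.0029  0.1779  0.0034] dist 106.8 spin 0.009
```

```bash
python3 -m creep '{"dp":[[-0.0025,0.04,0.003],[-0.0025,0.08,0.003],[-0.0025,0.12,0.003],[-0.0025,0.15,0.003],[-0.0025,0.168,0.003]],"spin":[0.009,0.009,0.009,0.009,0.009]}' >/dev/null
python3 -m creep '{"dp":[[0,0,0],[0,0,0]],"spin":[0,0]}' >/dev/null
python3 g.py 442 50.5 83 77; python3 g.py 502.5 36.5 83 77
```

```text
t 18.12 pos [440.9  50.5  87.2] yaw 76.6 tilt [ 0.003 -1.    -0.   ] F [ 1.  -0.4  0.5] w 0.003 | dp [ 0.0004  0.007  -0.0017] dist 4.3 spin -0.005
t 18.12 pos [440.9  50.5  87.2] yaw 76.6 tilt [ 0.003 -1.    -0.   ] F [ 1.  -0.4  0.5] w 0.003 | dp [ 0.0011  0.007  -0.1052] dist 63.3 spin -0.005
```

```bash
python3 -m creep '{"dp":[[0,0.007,-0.015],[0,0.007,-0.03],[0,0.007,-0.045],[0,0.007,-0.06],[0,0.007,-0.07]],"spin":[-0.005,-0.005,-0.005,-0.005,-0.005]}'
python3 -m creep '{"dp":[[0,0,-0.005],[0,0,-0.01],[0,0,-0.015],[0,0,-0.02]],"spin":[0,0,0,0]}'
python3 g.py 507 35.5 83 77
```

```text
t: 18.53
position: [483.3, 40.5, 83.4]
tool_rot: [[0.225, 0.001, -0.974], [0.974, 0.003, 0.225], [0.003, -1.0, -0.001]]
ft_force: [-1.3, 0.2, 0.1]
width: 0.008
t: 18.87
position: [495.0, 37.8, 83.4]
tool_rot: [[0.225, 0.001, -0.974], [0.974, 0.003, 0.225], [0.003, -1.0, -0.0]]
ft_force: [-1.9, 0.5, 1.0]
width: 0.006
t 18.87 pos [495.   37.8  83.4] yaw 77.0 tilt [ 0.003 -1.    -0.   ] F [-1.9  0.5  1. ] w 0.006 | dp [ 0.0008  0.0007 -0.0203] dist 12.2 spin -0.0
```

```bash
python3 -m creep '{"dp":[[0,0,-0.004],[0,0,-0.008],[0,0,-0.012],[0,0,-0.015]],"spin":[0,0,0,0]}' | grep -E "pos|ft"
python3 -m creep '{"dp":[[0,0,-0.0015],[0,0,-0.003]],"spin":[0,0]}'| grep -E "pos|ft"
python3 -m creep '{"dp":[[0,0,-0.001],[0,0,-0.002]],"spin":[0,0]}'| grep -E "pos|ft"
```

```text
position: [503.8, 35.6, 83.3]
ft_force: [-1.9, 0.8, 0.2]
position: [505.6, 35.2, 83.2]
ft_force: [-1.1, 0.6, -0.3]
position: [506.9, 34.9, 83.3]
ft_force: [-1.4, 0.4, 0.0]
```

```bash
python3 -m creep '{"dp":[[0,0,-0.001],[0,0,-0.002]],"spin":[0,0]}'| grep -E "pos|ft"
python3 -m creep '{"dp":[[0,0,-0.001],[0,0,-0.002]],"spin":[0,0]}'| grep -E "pos|ft"
python3 - <<'E'
from h import *
im=optics.snapshot('side');cv2.imwrite('pics/side8.png',im[:,:,::-1]);
crop(im,250,190,120,110,5,'pics/s8.png')
E
```

```text
position: [508.1, 34.7, 83.3]
ft_force: [-0.7, 0.8, 0.8]
position: [509.1, 34.4, 83.3]
ft_force: [-3.3, 2.0, 0.6]
```

View pics/s8.png

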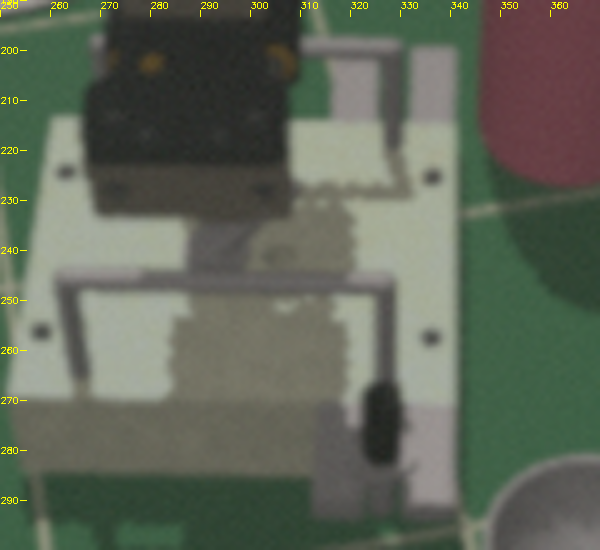

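```bash
for i in 1; do python3 -m creep '{"dp":[[0,0,-0.001],[0,0,-0.002]],"spin":[0,0]}'| grep -E "pos|ft"; done
python3 -m creep '{"dp":[[0,0,-0.001],[0,0,-0.002]],"spin":[0,0]}'| grep -E "pos|ft"
```

```text
position: [509.4, 34.3, 83.0]
ft_force: [-5.8, 2.7, 1.5]
position: [509.5, 34.2, 82.8]
ft_force: [-6.7, 2.8, 2.6]
```

```bash
python3 -m creep '{"dp":[[0,0,-0.002],[0,0,-0.004],[0,0,-0.005]],"spin":[0,0,0]}'| grep -E "pos|ft"
python3 -m creep '{"dp":[[0,0,0.02],[0,0,0.05],[0,0,0.07],[0,-0.04,0.07],[0,-0.09,0.07]],"spin":[0,0,0,0,0]}'| grep -E "pos|ft"
python3 -m creep '{"dp":[[-0.02,-0.06,0.05],[-0.05,-0.11,0.11],[-0.09,-0.16,0.16],[-0.14,-0.16,0.2],[-0.19,-0.16,0.22]],"spin":[0,0,0,0,0]}'| grep -E "pos|ft"
python3 - <<'E'
from h import *
im=optics.snapshot('side');t=optics.snapshot('top');cv2.imwrite('pics/side9.png',im[:,:,::-1]);cv2.imwrite('pics/top9.png',t[:,:,::-1])
crop(im,240,170,150,150,4,'pics/a.png');crop(t,235,160,290,180,2,'pics/b.png')
a=cv2.resize(cv2.imread('pics/a.png'),(420,420));b=cv2.resize(cv2.imread('pics/b.png'),(0,0),fx=.65,fy=.65)
a=cv2.imread('pics/a.png')[:,:400] if 0 else a
c=np.zeros((600,800,3),np.uint8);c[:360,:580]=cv2.imread('pics/b.png')
d=cv2.resize(im[200:300,245:345,::-1],None,fx=2.2,fy=2.2,interpolation=cv2.INTER_CUBIC);c[:220,580:800]=d
e=cv2.resize(im[360:480,230:430,::-1],None,fx=2,fy=2);c[360:600,:400]=e
e=cv2.resize(t[230:290,255:355,::-1],None,fx=4,fy=4,interpolation=cv2.INTER_CUBIC);c[360:600,400:800]=e
cv2.imwrite('pics/f.png',c)
E
```

```text
position: [510.0, 34.0, 82.4]
ft_force: [-10.6, 5.7, 7.1]
position: [467.6, 43.2, 135.9]
ft_force: [1.2, -0.7, -0.5]
position: [317.8, -34.2, 235.0]
ft_force: [1.0, -0.9, 0.1]
```

View pics/f.png

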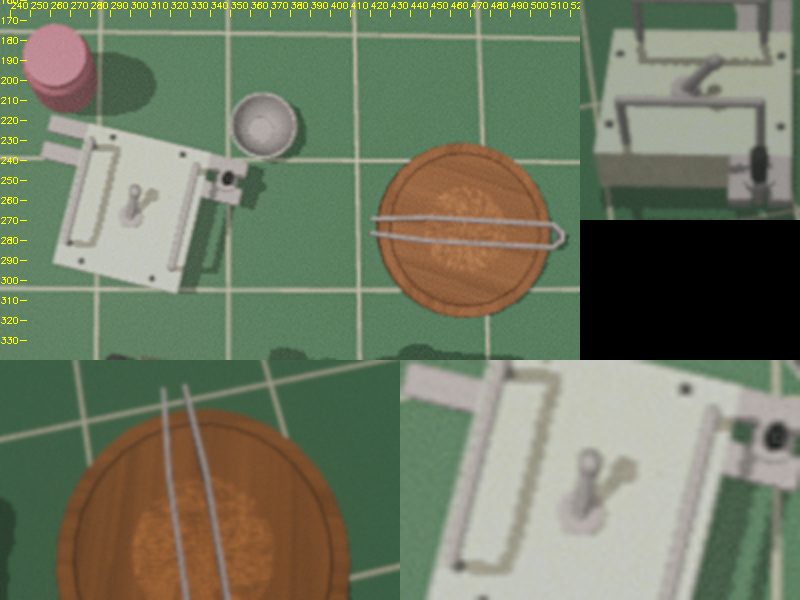

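Run:
```python
from h import *
P,e=tri((302.5,253.75),(307.3,227.3));print('ball',P,e)
o=np.array([512.25,34.3]);a=np.radians(-12.97)
for th in(1.1,1.2,1.3):
    x=-10+42*np.sin(th-.65);Q=[o[0]+x*np.cos(a),o[1]+x*np.sin(a),46+42*np.cos(th-.65)];print(th,np.round(Q,1),proj('top',[Q]).round(1),proj('side',[Q]).round(1))
print('chimta ring,tips',at('top',[[517.5,279],[421,268.8],[421,276.5]],42).round(1),'pin top',at('top',[[400/4+0+255+(775-400)/4-100,230+(437-360)/4]],81).round(1))
A=cv2.imread('pics/top0.png').astype(int);B=cv2.imread('pics/top9.png').astype(int);D=(abs(A-B).max(2)>40).astype(np.uint8)
for n,(u,v,r) in dict(jar=(264,192,22),bowl=(367,223,19),lid=(176,297,40),chakla=(467,275,46)).items():
    ys,xs=np.nonzero(D[v-r:v+r,u-r:u+r]);print(n,len(ys))
```

```text
ball [529.69571455  30.40350592  81.2900596 ] 0.20717732627243812
1.1 [520.3  32.4  83.8] [[301.5 258. ]] [[302.  226.3]]
1.2 [523.9  31.6  81.8] [[301.9 256.4]] [[304.1 227.1]]
1.3 [527.3  30.8  79.4] [[302.3 255. ]] [[306. 228.]]
chimta ring,tips [[ 479.1 -455.8   42. ]
 [ 501.9 -233.6   42. ]
 [ 484.6 -233.4   42. ]] pin top [[540.2 -69.4  81. ]]
jar 0
bowl 0
lid 0
chakla 425
```

```bash
python3 -c "
from cell import manip
s=manip.state();print(s['t'],s['ft_force']);print(manip.close_job())"
```

```text
21.4333 [ 0.29304526 -0.20118793  0.38361085]
the job is handed in; nothing more can be done
None
```

I did the job in the order asked and handed it in at 21.4 s, with the robot clear of everything.

- **Chimta:** it lies flat on the chakla. Its origin measures about 3–4 mm from the board's centre.
- **Pin:** I drew it from its bore, hung it by its collar in the right (−y) notch and let it go. The side view shows it seated and upright. A rough reading of its top in the last top view was about 5 mm off the expected axis. That is within the 15 mm allowed, but I did not check it further.
- **Toggle:** I pushed it to its +x stop after the pin was released. The push stalled with the wrist force rising to about 14 N. The ball measures about 2 mm beyond its calculated position at 1.3 rad, so it reads as fully over.
- **Bystanders:** comparing the first and last top pictures shows no change at the jar, bowl or pot lid. The change at the chakla looks to be the chimta lying on it; I did not measure the board again.

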